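Tap the stuck core out of a hair-patch mould

TASK

The brass core has stuck in the patch mould. Pick up the orange mallet by its handle and walk the core out gently with light taps on its back face, left end and right end in turn (driven from one end only it cocks and binds, and forcing it dents it), until its blue nose sticks out 30 to 35 mm past the mouth of the mould. Then stand the mallet back upright on its cork pad; touch the core only with the mallet, and leave the bowl, the calculator and the brush where they are.

Things in the scene. Friction and masses are not known exactly. Their poses are not given: they have to be found in the camera images.
- mould: Grey and aluminium mould bed fixed to the table, 115 (x) by 176 (y) by 36 mm high, open on top. Origin: on the table, mid-width. Its +x is the way out, away from the robot. Base plate 10 mm thick, x -60 to +55. Core's ends ride on two rails (y +-64, tops z 14). Grey cheeks either side (x -30 to +55, inner faces near y +-71, tops z 36) guide it.
- post (a point): Top centre of the grey rear post fixed behind the middle of the core: mould x -56 to -31 mm, y -24 to +24 mm, top z 36 mm. Only the back face's two ends can be reached, past the post: the mallet head fits between post and cheek, best at mould y +47.5 or -47.5 mm. To change sides draw its axis back to mould x below -76 mm, or lift it over the post.
- mouth (a point): Centre of the mould's mouth: the front end of the cheeks, mould x = 55 mm, z = 25 mm. Axes as the mould's; +x points outwards, the way the core comes out.
- core: Brass bar 36 (x) by 140 (y) by 22 mm high, 0.6 kg, on the rails between the cheeks; blue nose (47 mm long, 84 then 60 mm wide) in front. Origin: centre of the bar's underside; axes as the mould's when straight. The left cheek is an adjustable gib: side play 1.0 to 1.8 mm in all, unknown. Starts with the nose within 3 mm of flush with the mouth. Over 20 N dents it.
- core_nose (a point): Middle of the tip of the core's blue nose, core x = 65 mm. Its distance beyond mouth along the mouth's x is how far the nose sticks out.
- core_left (a point): Tap point on the core's back face (core x = -18 mm), 47.5 mm to +y of its middle, 11 mm above its underside. Pushed at one end the core pivots about the other end's rail, by 0.03 to 0.06 rad each way (depends on the hidden play), then wedges: force rises steeply and it stays; a tap at the other end moves it (2 to 5 N to slide, up to about 15 N to break the wedge). An alternate tap gains 4 to 9 mm.
- core_right (a point): Tap point on the core's back face (core x = -18 mm), 47.5 mm to -y of its middle, 11 mm above its underside.
- mallet: Small round mallet, 250 g, standing upright on its head: orange nylon head 36 mm diameter, 42 mm tall, then a light wooden handle 24 mm diameter up to 100 mm. Origin: centre of the head's underside; z along the handle. Any side of the head may strike. Tap with its underside about 5 mm above the mould's base plate (z 15 mm).
- pad: Round cork pad fixed to the table, 110 mm diameter, 5 mm thick, on which the mallet starts and must end. Origin: centre of its underside.
- bowl: Clear plastic bowl, 116 mm diameter, 55 mm high; bystander. Origin: centre of its underside.
- calculator: Black calculator, 130 x 90 x 18 mm, flat on the table; bystander. Origin: centre of its underside.
- brush: Flat glue brush, 200 mm long, wooden handle, steel ferrule, grey bristles, lying on the table; bystander. Origin: under its middle, x towards the bristles.

How it is judged:
By the outcome, as a careful person would: the job done as asked, in the order asked, and still so for the second after the job is handed in, with the robot touching nothing.
It also fails if it takes over 61 s, if anything falls off the work surface, if the arm or the gripper's body presses on something with over 40 N, if the wrist force passes 120 N, or if a joint passes its speed limit or range.

ROBOT

A 7-joint arm with a two-finger parallel gripper is mounted at the origin on the work surface. World frame = base frame: x ahead of the robot, y to its left, z up, the work surface at z = 0. Lengths are in m, angles in rad, forces in N, time in s.
With the tool pointing down it reaches from about 0.4 to 0.85 m from the base axis. Payload 4.5 kg.
Tool frame: the origin (TCP) lies midway between the tips of the shut fingers; the grasp point (between the pads) lies 19 mm behind it; z points along the fingers, y is the line along which they close (so a half turn about z gives the same grasp; the last joint's range is limited). The gripper opens to 88 mm and grips with 3 to 60 N. Pads are 18 mm wide; open, the fingers measure 123 mm over their backs; the gripper's body (75 mm by 187 mm) begins 45 mm behind the grasp point.
Start: joints at [-1.188, 0.689, -0.195, 1.565, 0.157, 0.902, -0.215], TCP at [0.214, 0.587, 0.239] pointing down, gripper open.
Joint ranges: [-3.01, 3.01], [-0.46, 2.08], [-1.47, 1.51], [0.13, 2.56], [-1, 4.14], [0.04, 2.09], [-2.66, 2.66]. Speed limits (rad/s): [2.57, 2.57, 3.14, 3.14, 3.14, 3.14, 3.14].

INTERFACE

Orientations are given as a unit quaternion [w, x, y, z].
In Python, from rig import read_state, read_camera, order, regions_of gives the robot as it stands.
- The arm moves only by the tool apply_moves, never from a script. Its argument "deltas" is a list of rows, each a list of 3 entries, a list of its own where there are three numbers: the opening, from -1 (shut) to 1 (fully open), then the shift along the tool's x, y, z in units of 50 mm (1.0 is 50 mm), then the turn about the tool's z in units of 8 degrees (1.0 is 8 degrees). In form: [[claw, [tx, ty, tz], roll], ...]. A call has 1 to 10 rows; each row shifts and turns the commanded pose from where the row before left it, along the tool's axes as they then stand; what a row does not reach is not made up. A row lasts 1/10 s, in which the tool goes at most 50 mm and 8.59 degrees, less where a joint would pass 70% of its speed; a pose out of reach is approached as far as the arm can. A call is refused whole if a number of a shift passes 1 or a number of a turn 1, either way. A call with a gripper value outside its range is refused whole. The fingers move at their own pace and stop on an object; the grip force is fixed at half the most. Time passes only in rows, so rows that do not move let the fingers close. It gives the time, the measured TCP pose, the force, the opening and the grip force at its end, in the units of the state.
- read_state(): the state, without advancing time (a new reading comes with each control period).
- read_camera(name): name is "scene" or "side" or "wrist"; returns a dict with "img" (420x560x3 uint8, red, green, blue), "vfov" (degrees; the focal length in pixels is half the picture's height over the tangent of half this angle, whatever the lens; pixels are square), "cx", "cy" (the principal point, pixels), "eye" and "orientation" of the camera in the world. Camera axes: x right, y down, z forward; pixel columns grow to the right and rows downward; lengths in m; the calibration is good to about 2 mm. The wrist camera is an equidistant fisheye: a pixel r from the principal point sees the ray r / f radians off the axis. A picture is of the moment at which its call begins. There is no depth.
- order.close_job(): hands the job in; it is judged then, once.
Trained networks look in the newest picture that a camera, given by its name, has taken for a name from the list of things; names that differ only in an ending like _2 or _b are one class to them, and where a whole thing is asked for, a point or a joint stands for the part that bears it (a point fixed in the world has none). Each returns a list of dicts, best first, with "score" (0 to 1); they miss things now and then, are a little off and sometimes report something else, mostly with a low value. They report only what shows in the picture. A call takes as long as a camera call.
- regions_of(label, camera): "pixels" (420x560 bool, what is visible of it) and "box" ([left, top, width, height] in pixels, round what is visible of it).
The state is a dict: "time_s": time; "joint_pos": joint angles; "qd": joint speeds; "joint_efforts": joint torques, N m; "tool_pos": TCP position; "tool_rot": TCP orientation; "contact_force": force on the tool from outside, world axes, zero at the start; "moment": the same for the moment, N m; "width": finger opening in m; "grasp_force": force on a finger pad.
Only numpy, scipy, OpenCV 4.12 (cv2) and the standard library are available. Lean on these libraries where they do the work, as an engineer would, in place of code of your own. Each camera call takes 0.05 s, during which the arm holds its last target. There are 200 camera calls.

## Working session

There is one attempt and no reset: what is moved stays moved. The work goes in short steps, Python scripts to look and compute and a tool call to move; the robot and the scene stay as the last step left them, time stands still between calls to the robot, and variables do not carry over. Pictures are saved under pics/ and viewed, at most 10 in all, crops included, and the job is handed in when it is done.

Besides the shell and the picture viewer there is one more tool, called by a JSON object that holds its "op" and its "data". apply_moves: Moves the arm, as the interface text tells. Its arguments: {"type":"object","properties":{"deltas":{"type":"array","items":{"type":"array"}}},"required":["deltas"]}

```bash
ls; mkdir -p pics; cat > h.py <<'E'
import numpy as np, cv2, json
from scipy.spatial.transform import Rotation as R
from rig import read_state, read_camera, order, regions_of
def rot(q): return R.from_quat([q[1],q[2],q[3],q[0]]).as_matrix()
def ray(c,u,v,fish=False):
    f=210/np.tan(np.radians(c["vfov"])/2); x,y=u-c["cx"],v-c["cy"]
    if fish:
        r=np.hypot(x,y); t=r/f; d=np.array([x/r*np.sin(t),y/r*np.sin(t),np.cos(t)]) if r>0 else np.array([0,0,1.])
    else:
        d=np.array([x,y,f])
    d=rot(c["orientation"])@d; return np.array(c["eye"]),d/np.linalg.norm(d)
def proj(c,P,fish=False):
    f=210/np.tan(np.radians(c["vfov"])/2)
    p=rot(c["orientation"]).T@(np.asarray(P)-np.array(c["eye"]))
    if fish:
        rr=np.hypot(p[0],p[1]); t=np.arctan2(rr,p[2]); return np.array([c["cx"]+f*t*p[0]/rr,c["cy"]+f*t*p[1]/rr])
    return np.array([c["cx"]+f*p[0]/p[2],c["cy"]+f*p[1]/p[2]])
def onz(c,u,v,z,fish=False):
    e,d=ray(c,u,v,fish); return e+d*(z-e[2])/d[2]
def save(c,n): cv2.imwrite("pics/"+n,cv2.cvtColor(c["img"],cv2.COLOR_RGB2BGR))
E
python3 - <<'E'
from h import *
s=read_state(); print(s)
for n in ["scene","side","wrist"]:
    c=read_camera(n); save(c,n+"0.png"); print(n,c["vfov"],c["cx"],c["cy"],c["eye"],c["orientation"])
    for l in ["mallet","mould","core","pad","bowl","calculator","brush","core_nose"]:
        for r in regions_of(l,n)[:2]: print(l,round(r["score"],2),r["box"])
E
```

```text
pics
{'time_s': 0.0, 'joint_pos': array([-1.1882255 ,  0.68997687, -0.19449038,  1.5662939 ,  0.15730841,
        0.9024999 , -0.21507669]), 'qd': array([-0.00018842, -0.00118973, -0.00076348,  0.00042215,  0.00038116,
       -0.00053565, -0.00053766]), 'joint_efforts': array([-1.08642649e-03, -5.27536368e+01, -1.26694467e+00, -1.53429294e+01,
       -5.25423023e-02,  6.60236881e-03,  1.71123006e-04]), 'tool_pos': array([0.21344194, 0.58677919, 0.23792723]), 'tool_rot': array([-8.06320243e-05,  1.73459237e-01,  9.84840644e-01, -8.90104342e-04]), 'contact_force': array([0.04894793, 0.19467741, 0.31473394]), 'moment': array([ 0.04161852,  0.05419721, -0.00226166]), 'grasp_force': 0.0, 'width': 0.08864232181802506}
scene 46.05661254824787 270.7747008685946 208.4221674587094 [ 1.32465855 -0.1121315   0.79751412] [-0.28798407  0.70497752  0.59814847 -0.2495802 ]
mallet 0.68 [381.0, 147.5, 20.9, 42.5]
mould 0.69 [202.0, 193.7, 84.4, 50.9]
core 0.67 [212.8, 200.2, 63.8, 40.3]
pad 0.83 [366.0, 161.5, 45.8, 33.7]
bowl 0.72 [111.1, 175.7, 53.8, 42.5]
bowl 0.48 [201.0, 191.1, 85.3, 53.0]
calcul
[... 165 characters left out ...]
77198331196 [0.46284446 0.60136264 0.56789007] [ 0.04613542 -0.07967596  0.90130317 -0.42329169]
mallet 0.84 [281.9, 324.7, 28.0, 55.5]
mould 0.86 [246.9, 175.8, 75.6, 72.1]
core 0.69 [259.2, 181.3, 50.3, 44.0]
core 0.29 [312.9, 130.0, 46.7, 32.9]
pad 0.95 [267.4, 337.9, 73.7, 76.3]
bowl 0.9 [315.3, 128.7, 44.7, 35.3]
bowl 0.49 [243.1, 173.4, 81.4, 71.9]
calculator 0.75 [232.5, 140.4, 54.4, 23.7]
brush 0.84 [149.0, 300.6, 50.4, 118.3]
core_nose 0.71 [256.3, 182.8, 52.0, 42.0]
core_nose 0.53 [245.2, 176.1, 79.1, 67.7]
wrist 65.70646984690485 277.6557352037229 211.70130489046616 [0.14420956 0.61291344 0.38390737] [0.11898402 0.81039059 0.5676125  0.08322226]
pad 0.86 [154.7, 360.0, 45.2, 17.1]
```

```bash
python3 - <<'E'
import cv2
a=cv2.imread("pics/scene0.png"); b=cv2.imread("pics/side0.png")
A=cv2.resize(a[140:320,100:470],None,fx=2.1,fy=2.1,interpolation=cv2.INTER_CUBIC); cv2.imwrite("pics/sc.png",A)
B=cv2.resize(b[120:420,140:370],None,fx=2,fy=2,interpolation=cv2.INTER_CUBIC); cv2.imwrite("pics/sd.png",B)
E
```

```text
(no output)
```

View pics/sc.png

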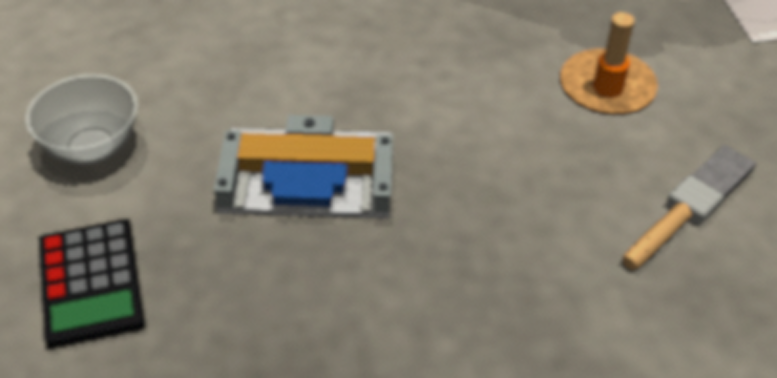

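View pics/sd.png

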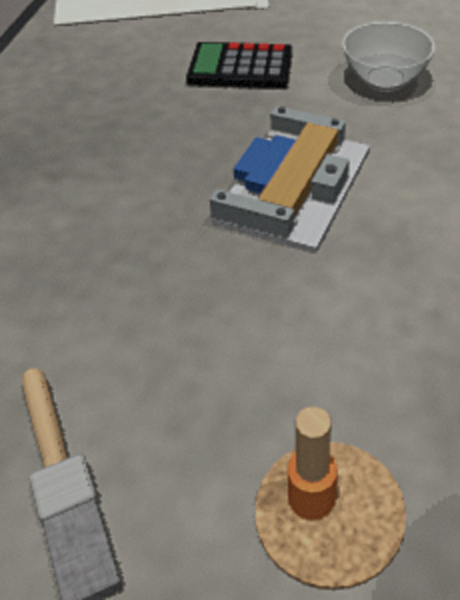

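The scene view shows the mallet top at about (397,149) and the mould round (245,220). In the side view the mallet top is at about (296,331) and the mould at (285,212), with its nose pointing left (world +x). Next I triangulate.

```bash
python3 - <<'E'
from h import *
from scipy.optimize import least_squares
cs=read_camera("scene"); cd=read_camera("side")
S=lambda x,y:(100+x/2.1,140+y/2.1); D=lambda x,y:(140+x/2,120+y/2)
def tri(p,q):
    e1,d1=ray(cs,*p);e2,d2=ray(cd,*q)
    t=np.linalg.lstsq(np.c_[d1,-d2],e2-e1,rcond=None)[0]; a,b=e1+t[0]*d1,e2+t[1]*d2
    return (a+b)/2*1000,np.linalg.norm(a-b)*1000
for n,p,q in [("mallet top",(623,18),(313,422)),("L front dot",(380,182),(219,203)),("L rear dot",(383,141),(281,212)),("R front",(222,183),(281,111)),("R rear",(232,136),(335,122)),("post",(309,123),(331,170))]:
    P,e=tri(S(*p),D(*q)); print(n,P.round(1),round(e,1))
for l,z in (("pad",.005),):
    for c,n in ((cs,"scene"),(cd,"side")):
        m=regions_of(l,n)[0]; b=m["box"]; print(l,n,onz(c,b[0]+b[2]/2,b[1]+b[3]/2,z)*1000)
# mallet pose fit: handle top / head masks
for c,n in ((cs,"scene"),(cd,"side")):
    h=cv2.cvtColor(c["img"],cv2.COLOR_RGB2HSV); m=regions_of("mallet",n)[0]["box"]; print(n,m)
# mould pose fit
pts=[(cs,S(309,123),(-43.5,0,36)),(cd,D(331,170),(-43.5,0,36)),(cd,D(369,150),(-60,-88,10)),(cd,D(316,247),(-60,88,0)),
 (cd,D(290,230),(-30,88,10))]
print((onz(cd,*D(369,150),.010)*1000).round(1),(onz(cd,*D(316,247),.005)*1000).round(1))
E
```

```text
mallet top [503.3 301.6 103.4] 0.9
L front dot [637.1  18.8  33.5] 10.3
L rear dot [575.7  28.9  34.5] 0.7
R front [ 607.  -140.5   34.5] 1.1
R rear [ 542.9 -125.9   36.3] 2.3
post [535.9 -43.7  34.5] 1.1Traceback (most recent call last):
  File "<stdin>", line 13, in <module>
IndexError: list index out of range
```

{"op": "apply_moves", "data": {"deltas": [[1,[0,0,0],1],[1,[0,0,0],1],[1,[0,0,0],1],[1,[0,0,0],1],[1,[0,0,0],1],[1,[0,0,0],1],[1,[0,0,0],1],[1,[0,0,0],1],[1,[0,0,0],1],[1,[0,0,0],1]]}}

```text
time_s: 2.5
tool_pos: [0.2134, 0.5875, 0.2388]
tool_rot: [-0.0, 0.768, 0.641, 0.0]
contact_force: [-0.2, -0.2, -0.8]
width: 0.088
grasp_force: 0.0
```

```bash
cat >> h.py <<'E'
def todelta(T):
    s=read_state(); M=rot(s["tool_rot"]); d=M.T@(np.array(T)-s["tool_pos"])/0.05
    return d.round(3), np.degrees(np.arctan2(M[1,1],M[0,1])).round(2), (M[:,2]).round(4), s["tool_pos"].round(4)
E
python3 - <<'E'
from h import *
print(todelta([.503,.302,.2]), read_state()["joint_pos"].round(2))
E
```

```text
(array([-4.583,  6.719,  0.773]), np.float64(-10.29), array([-2.e-04,  2.e-04, -1.e+00]), array([0.2134, 0.5875, 0.2388])) [-1.41  0.7   0.21  1.58 -0.18  0.89 -1.31]
```

{"op": "apply_moves", "data": {"deltas": [[1,[-0.3,0.4,0],0.25],[1,[-0.5,0.75,0],0],[1,[-0.5,0.75,0],0],[1,[-0.5,0.75,0],0],[1,[-0.5,0.75,0],0],[1,[-0.5,0.75,0],0],[1,[-0.5,0.75,0],0],[1,[-0.5,0.75,0],0],[1,[-0.3,0.6,0],0],[1,[-0.2,0.2,0],0]]}}

```text
time_s: 3.5
tool_pos: [0.4884, 0.3075, 0.239]
tool_rot: [0.001, 0.779, 0.627, 0.001]
contact_force: [0.4, 1.1, 0.7]
width: 0.0879
grasp_force: 0.0
```

```bash
python3 - <<'E'
from h import *
print(todelta([.503,.302,.2]), read_state()["joint_pos"].round(2), read_state()["time_s"])
c=read_camera("wrist"); save(c,"w1.png")
def S(m): 
    ys,xs=np.nonzero(m["pixels"]); return m["box"],m["score"],xs.mean(),ys.mean()
for l in ["mallet","pad","mould"]:
    for n in ("wrist","scene","side"):
        if n!="wrist": c=read_camera(n)
        for m in regions_of(l,n)[:1]:
            b=m["box"]; print(l,n,b,round(m["score"],2),(onz(c,b[0]+b[2]/2,b[1]+b[3]/2,.005,n=="wrist")*1000).round(1) if l=="pad" else "")
E
```

```text
(array([-0.045,  0.307,  0.781]), np.float64(-12.3), array([ 2.6e-03, -7.0e-04, -1.0e+00]), array([0.4884, 0.3075, 0.239 ])) [-0.74  0.63  0.17  1.73 -0.14  0.8  -0.73] 3.5
mallet scene [383.2, 145.2, 20.7, 43.2] 0.77 
mallet side [281.9, 325.4, 27.1, 54.2] 0.67 
pad wrist [233.2, 131.6, 88.7, 92.6] 0.71 [ 619.9 -171.5    5. ]
pad scene [367.8, 164.0, 43.1, 28.8] 0.91 [494.1 304.7   5. ]
pad side [268.7, 336.6, 74.8, 78.5] 0.86 [486.5 308.9   5. ]
mould wrist [346.4, 338.8, 67.4, 33.1] 0.91 
mould scene [202.1, 191.7, 84.0, 51.7] 0.87 
mould side [248.4, 181.6, 63.7, 65.3] 0.57
```

View pics/w1.png

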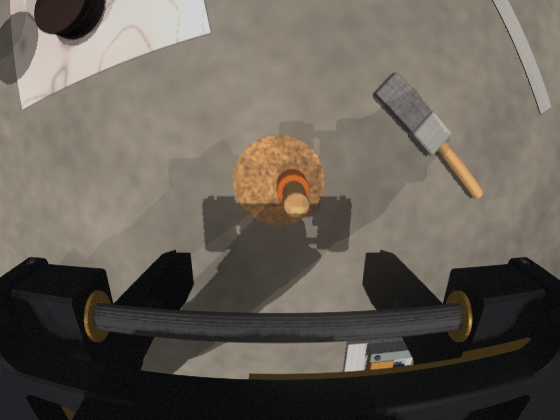

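The wrist picture shows the pad at about (279,178) and the handle top at (296,204), clear of the fingers. The mould is just visible at (380,355).

```bash
python3 - <<'E'
from h import *
c=read_camera("wrist"); print(c["eye"],rot(c["orientation"])[:,2])
for n,u,v,z in (("top",296,204,.105),("pad",279,179.5,.005)):
    print(n,(onz(c,u,v,z,True)*1000).round(1))
# triangulated mallet in wrist?
print(proj(c,[.5033,.3016,.105],True))
img=cv2.cvtColor(c["img"],cv2.COLOR_RGB2HSV)
cs=read_camera("scene");cd=read_camera("side")
# orange head masks
for n,cc in (("scene",cs),("side",cd),("wrist",c)):
    h=cv2.cvtColor(cc["img"],cv2.COLOR_RGB2HSV); m=((h[...,0]<13)&(h[...,1]>190)&(h[...,2]>60)).astype(np.uint8)
    k,_,st,ce=cv2.connectedComponentsWithStats(m)
    for i in range(1,k):
        if st[i,4]>40: print(n,st[i],ce[i].round(1))
    if n!="wrist": 
        for z in(.005,.105): print(proj(cc,[.503,.302,z]).round(1))
E
```

```text
[0.50083852 0.38353423 0.38388412] [-0.06001227 -0.281435   -0.95770187]
top [500.8 305.2 105. ]
pad [486.9 310.8   5. ]
[299.48640435 207.24417635]
scene [121 252  10  30 224] [125.6 266.7]
[389.5 181. ]
[396.8 147.8]
[295.7 369.6]
[296.4 330.8]
wrist [281 176  32  27 263] [295.5 185.6]
```

```bash
python3 - <<'E'
from h import *
print(todelta([.502,.3035,.053]))
E
```

```text
(array([-0.07 ,  0.361,  3.714]), np.float64(-11.99), array([-0.,  0., -1.]), array([0.4851, 0.3106, 0.2387]))
```

{"op": "apply_moves", "data": {"deltas": [[1,[-0.07,0.36,0.3],0.04],[1,[0,0,0.6],0],[1,[0,0,0.7],0],[1,[0,0,0.7],0],[1,[0,0,0.7],0],[1,[0,0,0.5],0],[1,[0,0,0.2],0],[1,[0,0,0],0],[1,[0,0,0],0]]}}

```text
time_s: 5.35
tool_pos: [0.5027, 0.3039, 0.0547]
tool_rot: [0.0, 0.779, 0.627, 0.001]
contact_force: [1.5, -0.1, -0.2]
width: 0.0879
grasp_force: 0.0
```

{"op": "apply_moves", "data": {"deltas": [[-1,[0,0,0],0],[-1,[0,0,0],0],[-1,[0,0,0],0],[-1,[0,0,0],0],[-1,[0,0,0],0],[-1,[0,0,0],0],[-1,[0,0,0],0]]}}

```text
time_s: 6.05
tool_pos: [0.5019, 0.3036, 0.0537]
tool_rot: [-0.0, 0.779, 0.627, 0.0]
contact_force: [0.1, 0.2, 0.3]
width: 0.0338
grasp_force: 0.0
```

{"op": "apply_moves", "data": {"deltas": [[-1,[0,0,0],0],[-1,[0,0,0],0],[-1,[0,0,0],0],[-1,[0,0,0],0],[-1,[0,0,0],0]]}}

```text
time_s: 6.55
tool_pos: [0.502, 0.3035, 0.0537]
tool_rot: [0.0, 0.779, 0.627, 0.0]
contact_force: [0.8, -0.0, -1.1]
width: 0.0231
grasp_force: 30.0
```

```bash
python3 - <<'E'
from h import *
s=read_state(); print(s["width"],s["grasp_force"],s["tool_pos"])
# waypoint: behind the mould on side +47.5, mould frame from post point & yaw -12.3
E
```

```text
0.02314921521230804 30.000285683199763 [0.5020281  0.30347128 0.05366087]
```

{"op": "apply_moves", "data": {"deltas": [[-1,[0,0,-0.4],0],[-1,[0,0,-0.8],0],[-1,[0,0,-0.9],0],[-1,[-0.3,0.1,-0.9],0],[-1,[-0.7,0.27,-0.7],0],[-1,[-0.9,0.4,0],0],[-1,[-0.9,0.4,0],0],[-1,[-0.9,0.4,0],0],[-1,[-0.9,0.4,0],0],[-1,[-0.9,0.4,0],0]]}}

```text
time_s: 7.55
tool_pos: [0.5583, 0.0089, 0.2375]
tool_rot: [-0.001, 0.779, 0.627, -0.0]
contact_force: [0.6, 1.0, -2.2]
width: 0.0234
grasp_force: 30.0
```

{"op": "apply_moves", "data": {"deltas": [[-1,[-0.9,0.4,0],0],[-1,[-0.9,0.3,0],0],[-1,[-0.6,0.2,0],0],[-1,[-0.25,0,0],0],[-1,[0,0,0],0],[-1,[0,0,0],0]]}}

```text
time_s: 8.15
tool_pos: [0.5743, -0.126, 0.2374]
tool_rot: [-0.001, 0.778, 0.628, 0.0]
contact_force: [0.3, 0.3, -2.6]
width: 0.0233
grasp_force: 30.0
```

```bash
python3 - <<'E'
from h import *
s=read_state(); print(s["width"],s["grasp_force"],s["tool_pos"],s["time_s"])
c=read_camera("wrist"); save(c,"w2.png"); b=c["img"]
cv2.imwrite("pics/w2v.png",cv2.resize(cv2.cvtColor(b,cv2.COLOR_RGB2BGR)[20:320,100:460],None,fx=2,fy=2,interpolation=cv2.INTER_CUBIC))
np.save("w2.npy",{k:v for k,v in c.items()},allow_pickle=True)
E
```

```text
0.023256411009713145 30.000211615115404 [ 0.57434219 -0.12602155  0.23742579] 8.15
```

View pics/w2v.png

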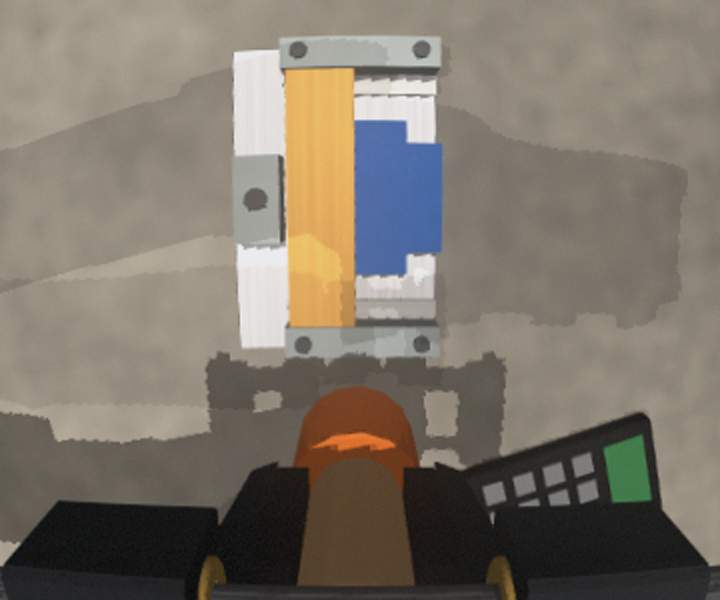

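The wrist view clearly shows the mould: cheek corners at crop (279,38), (441,38), (287,356), (440,357), the post dot at (255,199), and the nose tip at column 441, about flush. The mallet is held upright at column 357.

```bash
cat > fit.py <<'E'
from h import *
from scipy.optimize import least_squares
c=np.load("w2.npy",allow_pickle=True).item()
W=lambda x,y:np.array([100+x/2,20+y/2])
obs=[((279,38),(-30,88,36)),((441,38),(55,88,36)),((287,356),(-30,-88,36)),((440,357),(55,-88,36)),((255,199),(-43.5,0,36)),
 ((234,52),(-60,88,10)),((242,347),(-60,-88,10)),((233,155),(-56,24,36)),((279,155),(-31,24,36))]
def Tm(p,m): 
    a=p[2]; m=np.array(m)/1000; return np.array([p[0]+np.cos(a)*m[0]-np.sin(a)*m[1],p[1]+np.sin(a)*m[0]+np.cos(a)*m[1],m[2]])
def res(p): return np.concatenate([proj(c,Tm(p,m),True)-W(*o) for o,m in obs])
r=least_squares(res,[.58,-.053,-.21],loss="soft_l1"); p=r.x
print("mould",(p[:2]*1000).round(1),np.degrees(p[2]).round(2),r.fun.reshape(-1,2).round(1).tolist())
for z in (.030,.036):
    for u,v in((442,143),(441,253),(287,200),(286,68),(287,326),(355,200)):
        P=onz(c,*W(u,v),z,True); d=P[:2]-p[:2]; a=p[2]
        print(z,(u,v),np.round([1e3*(np.cos(a)*d[0]+np.sin(a)*d[1]),1e3*(-np.sin(a)*d[0]+np.cos(a)*d[1])],1))
np.save("mould.npy",p)
# where the mallet head's axis would project if straight below the TCP
s=read_state(); M=rot(s["tool_rot"]); t=s["tool_pos"]
for dz in (-.05,.0,.02,.049):
  P=t+M@[0,0,dz]
  print(dz,(proj(c,P,True)-[100,20])*2, [(proj(c,P+M@[0,k,0],True)-[100,20])[0]*2 for k in (-.018,.018)])
E
python3 fit.py
```

```text
mould [581.  -52.7] -11.63 [[0.4, -0.4], [0.1, -0.9], [-0.2, 1.5], [0.1, 0.3], [0.8, 0.1], [-0.6, -0.6], [-0.4, 0.9], [-0.3, 0.4], [0.0, -0.7]]
0.03 (442, 143) [55.5 29.5]
0.03 (441, 253) [ 55.1 -30.6]
0.03 (287, 200) [-27.9  -1. ]
0.03 (286, 68) [-27.4  71.7]
0.03 (287, 326) [-29.8 -70.6]
0.03 (355, 200) [ 8.7 -1.8]
0.036 (442, 143) [54.7 29. ]
0.036 (441, 253) [ 54.4 -30.1]
0.036 (287, 200) [-27.2  -1. ]
0.036 (286, 68) [-26.8  70.5]
0.036 (287, 326) [-29.1 -69.4]
0.036 (355, 200) [ 8.7 -1.7]
-0.05 [354.23696945 622.94008997] [np.float64(255.50505727620043), np.float64(453.05437694746183)]
0.0 [354.66374683 499.61919679] [np.float64(282.6535765215656), np.float64(426.70807672544595)]
0.02 [354.77772567 466.96861459] [np.float64(290.0712824772687), np.float64(419.5091504742429)]
0.049 [354.90778979 429.85154025] [np.float64(298.6174430298929), np.float64(411.21474971579494)]
```

```bash
cat >> h.py <<'E'
def mpos(P=None):
    p=np.load("mould.npy"); s=read_state(); d=(s["tool_pos"] if P is None else np.array(P))[:2]-p[:2]; a=p[2]
    return np.round([1e3*(np.cos(a)*d[0]+np.sin(a)*d[1]),1e3*(-np.sin(a)*d[0]+np.cos(a)*d[1])],1)
def mworld(x,y,z):
    p=np.load("mould.npy"); a=p[2]; x/=1e3;y/=1e3
    return [p[0]+np.cos(a)*x-np.sin(a)*y,p[1]+np.sin(a)*x+np.cos(a)*y,z]
E
python3 - <<'E'
from h import *
print(mpos(), mworld(-85,47.5,.064), todelta(mworld(-85,47.5,.064)))
c=np.load("w2.npy",allow_pickle=True).item(); s=read_state(); M=rot(s["tool_rot"]); t=s["tool_pos"]
for k in (.016,.018,.020): print(k,(proj(c,t+M@[k,0,.049],True)-[100,20])*2,(proj(c,t+M@[k,0,.007],True)-[100,20])*2)
E
```

```text
[  8.4 -72.5] [np.float64(0.5073435904391367), np.float64(0.010971992762157698), 0.064] (array([ 2.376, -1.883,  3.479]), np.float64(-12.1), array([-8.0e-04,  2.5e-03, -1.0e+00]), array([ 0.5746, -0.1254,  0.2375]))
0.016 [354.82622958 381.76932858] [354.59559112 429.77269597]
0.018 [354.81588362 375.5949565 ] [354.58147135 422.2654639 ]
0.02 [354.80551006 369.38667497] [354.56730313 414.69405996]
```

```bash
python3 - <<'E'
from h import *
c=np.load("w2.npy",allow_pickle=True).item(); 
for col in (277,): print([(r,c["img"][r,col].tolist()) for r in range(203,254,1)])
print([(k,c["img"][225,k].tolist()) for k in list(range(246,258))+list(range(302,314))])
E
```

```text
[(203, [91, 82, 75]), (204, [91, 84, 76]), (205, [91, 84, 76]), (206, [90, 82, 75]), (207, [89, 82, 74]), (208, [89, 80, 73]), (209, [88, 80, 73]), (210, [91, 82, 75]), (211, [89, 82, 74]), (212, [97, 88, 80]), (213, [112, 77, 57]), (214, [117, 67, 41]), (215, [119, 67, 39]), (216, [118, 65, 38]), (217, [119, 67, 39]), (218, [120, 67, 39]), (219, [119, 66, 38]), (220, [120, 68, 39]), (221, [119, 65, 38]), (222, [120, 66, 40]), (223, [120, 67, 38]), (224, [118, 64, 35]), (225, [118, 64, 35]), (226, [118, 63, 34]), (227, [119, 65, 35]), (228, [121, 65, 36]), (229, [119, 64, 34]), (230, [120, 64, 35]), (231, [121, 63, 35]), (232, [119, 64, 31]), (233, [119, 62, 32]), (234, [120, 64, 32]), (235, [117, 62, 33]), (236, [145, 75, 35]), (237, [225, 123, 57]), (238, [229, 122, 54]), (239, [224, 115, 48]), (240, [221, 112, 46]), (241, [220, 110, 45]), (242, [220, 111, 44]), (243, [186, 94, 38]), (244, [119, 61, 29]), (245, [110, 58, 29]), (246, [111, 59, 30]), (247, [108, 55, 24]), (248, [103, 58, 29]), (249, [91, 69, 48]), (250, [89, 69, 49]), (251, [89, 67, 47]), (252, [90, 70, 49]), (253, [89, 70, 49])]
[(246, [100, 92, 84]), (247, [97, 88, 81]), (248, [99, 90, 83]), (249, [100, 92, 84]), (250, [99, 91, 83]), (251, [101, 93, 84]), (252, [100, 92, 84]), (253, [99, 91, 82]), (254, [107, 78, 62]), (255, [114, 66, 40]), (256, [113, 63, 37]), (257, [111, 62, 34]), (302, [99, 90, 81]), (303, [99, 92, 83]), (304, [100, 92, 83]), (305, [100, 90, 84]), (306, [99, 91, 84]), (307, [100, 92, 84]), (308, [98, 91, 83]), (309, [97, 91, 82]), (310, [99, 91, 84]), (311, [96, 90, 81]), (312, [100, 92, 85]), (313, [154, 144, 131])]
```

{"op": "apply_moves", "data": {"deltas": [[-1,[0.3,-0.25,0],-0.06],[-1,[0.6,-0.45,0],0],[-1,[0.6,-0.5,0],0],[-1,[0.6,-0.43,0],0],[-1,[0.33,-0.25,0.4],0],[-1,[0,0,0.7],0],[-1,[0,0,0.7],0],[-1,[0,0,0.7],0],[-1,[0,0,0.4],0],[-1,[0,0,0],0]]}}

```text
time_s: 9.2
tool_pos: [0.5058, 0.0123, 0.0907]
tool_rot: [-0.002, 0.775, 0.632, -0.002]
contact_force: [-0.7, 0.0, -1.3]
width: 0.0234
grasp_force: 30.0
```

```bash
python3 - <<'E'
from h import *
s=read_state(); print(mpos(),todelta(mworld(-85,50,.064)),s["contact_force"].round(2))
E
```

```text
[-86.8  48.5] (array([0.029, 0.038, 0.533]), np.float64(-11.6), array([-0.0052,  0.0013, -1.    ]), array([0.5058, 0.0123, 0.0907])) [-0.74  0.03 -1.33]
```

{"op": "apply_moves", "data": {"deltas": [[-1,[0.02,0,0.35],0],[-1,[0.01,0.02,0.2],0],[-1,[0,0,0],0],[-1,[0,0.15,0],0],[-1,[0,0.2,0],0],[-1,[0,0.2,0],0],[-1,[0,0.07,0],0],[-1,[0,0,0],0]]}}

```text
time_s: 10.0
tool_pos: [0.5405, 0.0044, 0.0656]
tool_rot: [0.0, 0.776, 0.63, 0.001]
contact_force: [0.2, -0.1, -2.0]
width: 0.0233
grasp_force: 30.0
```

```bash
python3 - <<'E'
from h import *
s=read_state(); print(mpos(),s["contact_force"].round(2),s["tool_pos"])
c=read_camera("side"); save(c,"s2.png"); b=cv2.cvtColor(c["img"],cv2.COLOR_RGB2BGR)
w=read_camera("wrist"); w_=cv2.cvtColor(w["img"],cv2.COLOR_RGB2BGR)
A=cv2.resize(b[150:270,220:350],(480,443),interpolation=cv2.INTER_CUBIC); B=cv2.resize(w_[150:420,180:380],(320,432)); o=np.zeros((450,800,3),np.uint8); o[:443,:480]=A;o[:432,480:]=B
cv2.imwrite("pics/v3.png",o)
E
```

```text
[-51.2  47.7] [ 0.17 -0.06 -1.96] [0.54050065 0.00436332 0.06558336]
```

View pics/v3.png

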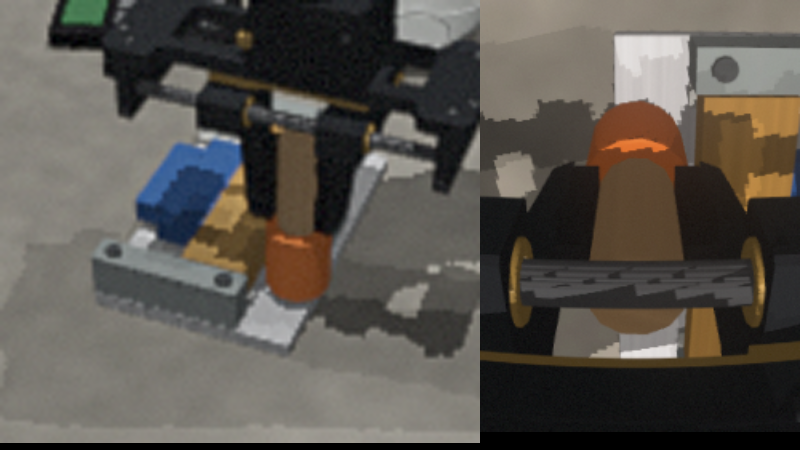

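The mallet head sits in the left gap just behind the core, clear of both post and cheek. First gentle push next.

{"op": "apply_moves", "data": {"deltas": [[-1,[0.04,0.03,0],0],[-1,[0,0.03,0],0],[-1,[0,0.03,0],0],[-1,[0,0.03,0],0],[-1,[0,0,0],0]]}}

```text
time_s: 10.6
tool_pos: [0.5459, 0.0053, 0.0653]
tool_rot: [0.0, 0.776, 0.63, 0.0]
contact_force: [1.1, 0.4, -2.3]
width: 0.0234
grasp_force: 30.0
```

```bash
python3 - <<'E'
from h import *
s=read_state(); print(mpos(),s["contact_force"].round(2),s["tool_pos"])
E
```

```text
[-46.1  49.7] [ 1.11  0.43 -2.3 ] [0.5459033  0.0053212  0.06532238]
```

{"op": "apply_moves", "data": {"deltas": [[-1,[0,0.03,0],0],[-1,[0,0.03,0],0],[-1,[0,0.03,0],0]]}}

```text
time_s: 10.9
tool_pos: [0.548, 0.0049, 0.065]
tool_rot: [-0.002, 0.776, 0.631, -0.001]
contact_force: [-4.1, 1.2, -0.7]
width: 0.0232
grasp_force: 30.0
```

```bash
python3 - <<'E'
from h import *
s=read_state(); print(mpos(),s["contact_force"].round(2),s["tool_pos"],s["width"])
E
```

```text
[-43.9  49.8] [-4.07  1.24 -0.73] [0.54801036 0.00492849 0.06500806] 0.023229033558596655
```

{"op": "apply_moves", "data": {"deltas": [[-1,[0,0.01,0],0],[-1,[0,0,0],0]]}}

```text
time_s: 11.1
tool_pos: [0.5508, 0.0048, 0.0651]
tool_rot: [-0.0, 0.776, 0.631, 0.0]
contact_force: [-2.1, 1.5, -3.0]
width: 0.0233
grasp_force: 30.0
```

```bash
python3 - <<'E'
from h import *
s=read_state(); print(mpos(),s["contact_force"].round(2),s["tool_pos"],todelta(s["tool_pos"])[2])
w=read_camera("wrist"); save(w,"w4.png"); s=read_state(); print(mpos(),s["contact_force"].round(2))
E
```

```text
[-41.2  50.2] [-2.13  1.5  -2.95] [0.55076645 0.00480023 0.06512153] [ 3.e-04  5.e-04 -1.e+00]
[-41.2  50.2] [-2.01  1.93 -2.95]
```

{"op": "apply_moves", "data": {"deltas": [[-1,[0,-0.3,0],0],[-1,[0,-0.5,0],0],[-1,[-0.1,0,0],0],[-1,[-0.5,0,0],0],[-1,[-0.7,0,0],0],[-1,[-0.5,0,0],0],[-1,[-0.1,0,0],0],[-1,[0,0.2,0],0],[-1,[0,0.3,0],0],[-1,[0,0.1,0],0]]}}

```text
time_s: 12.15
tool_pos: [0.5255, -0.0855, 0.0657]
tool_rot: [0.002, 0.776, 0.631, 0.002]
contact_force: [0.6, 0.0, -3.3]
width: 0.0232
grasp_force: 30.0
```

```bash
python3 - <<'E'
from h import *
s=read_state(); print(mpos(),s["contact_force"].round(2),s["tool_pos"],todelta(s["tool_pos"])[1:3])
E
```

```text
[-47.7 -43.3] [ 0.6   0.04 -3.32] [ 0.5255359  -0.08546369  0.06567365] (np.float64(-11.71), array([ 5.9e-03,  4.0e-04, -1.0e+00]))
```

{"op": "apply_moves", "data": {"deltas": [[-1,[-0.03,0.02,0],0],[-1,[0,0.04,0],0],[-1,[0,0.04,0],0],[-1,[0,0.04,0],0],[-1,[0,0.04,0],0],[-1,[0,0.04,0],0],[-1,[0,0,0],0]]}}

```text
time_s: 12.85
tool_pos: [0.5311, -0.0904, 0.0651]
tool_rot: [-0.0, 0.776, 0.63, -0.001]
contact_force: [-1.6, 0.1, -3.2]
width: 0.0232
grasp_force: 30.0
```

```bash
python3 - <<'E'
from h import *
s=read_state(); print(mpos(),s["contact_force"].round(2),s["tool_pos"],todelta(s["tool_pos"])[1:3])
w=read_camera("wrist"); save(w,"w5.png"); np.save("w5.npy",w,allow_pickle=True)
p=np.load("mould.npy"); a=p[2]
def front():
    h=cv2.cvtColor(w["img"],cv2.COLOR_RGB2HSV); m=(abs(h[...,0].astype(int)-110)<12)&(h[...,1]>130)&(h[...,2]>60)
    ys,xs=np.nonzero(m); print(len(xs),xs.min() if len(xs) else 0,xs.max(),ys.min(),ys.max())
    for r in range(ys.min(),ys.max(),4):
        q=xs[ys==r].max(); print(r,q,mpos(onz(w,q+.5,r,.036,True)))
front()
E
```

```text
[-41.3 -47. ] [-1.65  0.06 -3.19] [ 0.53107594 -0.09040702  0.06508261] (np.float64(-11.84), array([-0.0014,  0.    , -1.    ]))
7952 370 446 95 234
95 381 [15.6 41.1]
99 417 [37.4 40.6]
103 419 [38.7 38.4]
107 419 [38.8 36.2]
111 419 [38.9 33.9]
115 419 [38.9 31.6]
119 419 [39.  29.3]
123 446 [57.  28.5]
127 446 [57.2 26.1]
131 446 [57.3 23.8]
135 445 [56.8 21.4]
139 445 [56.9 19. ]
143 445 [57.1 16.7]
147 445 [57.3 14.3]
151 444 [56.8 11.9]
155 444 [57.   9.5]
159 444 [57.3  7.2]
163 443 [56.8  4.7]
167 443 [57.   2.3]
171 442 [56.6 -0.1]
175 442 [56.9 -2.5]
179 441 [56.4 -4.9]
183 441 [56.7 -7.3]
187 440 [56.3 -9.8]
191 440 [ 56.6 -12.3]
195 440 [ 57.  -14.7]
199 439 [ 56.6 -17.2]
203 438 [ 56.2 -19.7]
207 438 [ 56.6 -22.2]
211 437 [ 56.3 -24.8]
215 437 [ 56.6 -27.3]
219 409 [ 37.6 -29.7]
223 409 [ 37.9 -32.2]
227 408 [ 37.6 -34.7]
231 407 [ 37.3 -37.3]
```

View pics/w5.png

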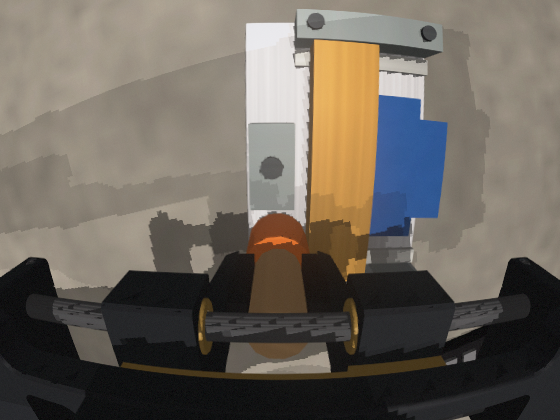

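The wrist view shows the core loose in the mould and yawed slightly left end first. The nose tip is at column ~442, 1–2 mm past the mouth, so I push on at the right end.

{"op": "apply_moves", "data": {"deltas": [[-1,[0.03,0.03,0],0],[-1,[0,0.03,0],0],[-1,[0,0.03,0],0],[-1,[0,0,0],0]]}}

```text
time_s: 13.3
tool_pos: [0.5366, -0.0901, 0.0652]
tool_rot: [0.0, 0.776, 0.63, -0.0]
contact_force: [-2.9, -1.1, -3.1]
width: 0.0234
grasp_force: 30.0
```

```bash
cat > nose.py <<'E'
from h import *
w=read_camera("wrist"); s=read_state(); print("t",s["time_s"],"tcp",mpos(),s["tool_pos"][2].round(4),"F",s["contact_force"].round(1))
h=cv2.cvtColor(w["img"],cv2.COLOR_RGB2HSV); m=(abs(h[...,0].astype(int)-110)<12)&(h[...,1]>130)&(h[...,2]>60)
ys,xs=np.nonzero(m); P=[]
for r in range(ys.min(),ys.max()): 
    if (ys==r).any():
        q=xs[ys==r].max(); P.append(mpos(onz(w,q+.5,r,.030,True)))
P=np.array(P); T=P[P[:,0]>P[:,0].max()-6]
k=np.polyfit(T[:,1],T[:,0],1); y0=(T[:,1].min()+T[:,1].max())/2
print("nose out(z30)",round(np.polyval(k,0)-55,2),"yaw(+ = left ahead -> neg)",-k[0].round(4),"n",len(T),"yrange",T[:,1].min(),T[:,1].max())
E
python3 nose.py
```

```text
t 13.35 tcp [-36.  -45.5] 0.0653 F [-3.  -0.8 -3. ]
nose out(z30) 8.69 yaw(+ = left ahead -> neg) 0.0252 n 96 yrange -27.3 32.0
```

{"op": "apply_moves", "data": {"deltas": [[-1,[0,-0.4,0],0],[-1,[0,-0.5,0],0],[-1,[0.1,0,0],0],[-1,[0.5,0,0],0],[-1,[0.7,0,0],0],[-1,[0.5,0,0],0],[-1,[0.1,0,0],0],[-1,[0,0.3,0],0],[-1,[0,0.3,0],0],[-1,[0,0.1,0],0]]}}

```text
time_s: 14.35
tool_pos: [0.5496, 0.0045, 0.0659]
tool_rot: [0.002, 0.776, 0.63, 0.002]
contact_force: [-0.2, 0.3, -1.8]
width: 0.0235
grasp_force: 30.0
```

{"op": "apply_moves", "data": {"deltas": [[-1,[0,0.04,0],0],[-1,[0,0.05,0],0],[-1,[0,0.05,0],0],[-1,[0,0.05,0],0],[-1,[0,0.04,0],0],[-1,[0,0,0],0]]}}

```text
time_s: 14.95
tool_pos: [0.5564, 0.0033, 0.065]
tool_rot: [-0.001, 0.776, 0.631, -0.001]
contact_force: [-1.0, 1.2, -3.6]
width: 0.023
grasp_force: 30.0
```

```bash
python3 nose.py
```

```text
t 15.0 tcp [-35.   49.9] 0.065 F [-2.7  1.3 -3.2]
nose out(z30) 38.24 yaw(+ = left ahead -> neg) 0.9245 n 9 yrange 29.2 35.4
```

{"op": "apply_moves", "data": {"deltas": [[-1,[0,0.03,0],0],[-1,[0,0.02,0],0],[-1,[0,0,0],0],[-1,[0,-0.4,0],0],[-1,[0,-0.5,0],0],[-1,[-0.1,-0.06,0],0],[-1,[-0.5,0,0],0],[-1,[-0.7,0,0],0],[-1,[-0.5,0,0],0],[-1,[-0.1,0,0],0]]}}

```text
time_s: 16.0
tool_pos: [0.4944, -0.0861, 0.0658]
tool_rot: [0.002, 0.778, 0.628, -0.0]
contact_force: [-0.2, -0.2, -2.8]
width: 0.0231
grasp_force: 30.0
```

{"op": "apply_moves", "data": {"deltas": [[-1,[0,0.3,0],0],[-1,[0,0.35,0],0],[-1,[0,0.1,0],0],[-1,[0,0.04,0],0],[-1,[0,0.04,0],0],[-1,[0,0.04,0],0],[-1,[0,0,0],0]]}}

```text
time_s: 16.7
tool_pos: [0.5358, -0.0895, 0.0653]
tool_rot: [-0.0, 0.776, 0.631, -0.0]
contact_force: [-0.4, 0.2, -1.9]
width: 0.0234
grasp_force: 30.0
```

```bash
python3 nose.py
```

```text
t 16.75 tcp [-37.  -45.2] 0.0653 F [-0.2  0.1 -1.7]
nose out(z30) 13.48 yaw(+ = left ahead -> neg) -0.0203 n 95 yrange -30.8 28.5
```

{"op": "apply_moves", "data": {"deltas": [[-1,[0,0.04,0],0],[-1,[0,0.045,0],0],[-1,[0,0.045,0],0],[-1,[0,0.04,0],0],[-1,[0,0,0],0]]}}

```text
time_s: 17.25
tool_pos: [0.544, -0.0916, 0.0651]
tool_rot: [-0.0, 0.776, 0.63, -0.0]
contact_force: [-2.6, -0.3, -3.1]
width: 0.0231
grasp_force: 30.0
```

{"op": "apply_moves", "data": {"deltas": [[-1,[0,-0.5,0],0],[-1,[0,-0.55,0],0],[-1,[0.1,0,0],0],[-1,[0.5,0,0],0],[-1,[0.7,0,0],0],[-1,[0.5,0,0],0],[-1,[0.1,0,0],0],[-1,[0,0.35,0],0],[-1,[0,0.4,0],0],[-1,[0,0.15,0],0]]}}

```text
time_s: 18.25
tool_pos: [0.5603, 0.0018, 0.0658]
tool_rot: [0.002, 0.777, 0.63, 0.002]
contact_force: [0.2, 0.8, -3.1]
width: 0.023
grasp_force: 30.0
```

{"op": "apply_moves", "data": {"deltas": [[-1,[0,0.02,0],0],[-1,[0,0.045,0],0],[-1,[0,0.045,0],0],[-1,[0,0.045,0],0],[-1,[0,0.045,0],0],[-1,[0,0,0],0]]}}

```text
time_s: 18.85
tool_pos: [0.565, 0.0015, 0.065]
tool_rot: [-0.001, 0.776, 0.631, -0.001]
contact_force: [-3.3, 0.4, -2.5]
width: 0.0234
grasp_force: 30.0
```

```bash
python3 nose.py|head -1
```

```text
t 18.9 tcp [-26.2  49.9] 0.065 F [-2.2  0.5 -2.5]
```

{"op": "apply_moves", "data": {"deltas": [[-1,[0,-0.5,0],0],[-1,[0,-0.6,0],0],[-1,[-0.1,0,0],0],[-1,[-0.5,0,0],0],[-1,[-0.7,0,0],0],[-1,[-0.5,0,0],0],[-1,[-0.1,0,0],0],[-1,[0,0.35,0],0],[-1,[0,0.4,0],0],[-1,[0,0.15,0],0]]}}

```text
time_s: 19.9
tool_pos: [0.5409, -0.0898, 0.0657]
tool_rot: [0.002, 0.776, 0.631, 0.002]
contact_force: [-0.4, 0.3, -2.1]
width: 0.0234
grasp_force: 30.0
```

{"op": "apply_moves", "data": {"deltas": [[-1,[0,0,0],0],[-1,[0,0,0],0]]}}

```text
time_s: 20.1
tool_pos: [0.5362, -0.0893, 0.0651]
tool_rot: [-0.001, 0.776, 0.631, -0.0]
contact_force: [-0.8, 0.0, -1.9]
width: 0.0231
grasp_force: 30.0
```

```bash
python3 nose.py
```

```text
t 20.15 tcp [-37. -45.] 0.0651 F [-0.5  0.1 -3. ]
nose out(z30) 19.25 yaw(+ = left ahead -> neg) -0.0064 n 94 yrange -29.7 29.4
```

{"op": "apply_moves", "data": {"deltas": [[-1,[0,0.08,0],0],[-1,[0,0.05,0],0],[-1,[0,0.04,0],0],[-1,[0,0.04,0],0],[-1,[0,0.04,0],0],[-1,[0,0.03,0],0],[-1,[0,0,0],0]]}}

```text
time_s: 20.85
tool_pos: [0.5506, -0.0931, 0.0651]
tool_rot: [0.0, 0.776, 0.63, -0.0]
contact_force: [-2.6, 0.1, -2.6]
width: 0.0231
grasp_force: 30.0
```

{"op": "apply_moves", "data": {"deltas": [[-1,[0,-0.56,0],0],[-1,[0,-0.6,0],0],[-1,[0.1,0,0],0],[-1,[0.5,0,0],0],[-1,[0.7,0,0],0],[-1,[0.5,0,0],0],[-1,[0.1,0,0],0],[-1,[0,0.35,0],0],[-1,[0,0.4,0],0],[-1,[0,0.15,0],0]]}}

```text
time_s: 21.85
tool_pos: [0.5612, 0.0016, 0.0658]
tool_rot: [0.002, 0.777, 0.63, 0.002]
contact_force: [0.1, 0.1, -2.4]
width: 0.0231
grasp_force: 30.0
```

{"op": "apply_moves", "data": {"deltas": [[-1,[0,0.09,0],0],[-1,[0,0.05,0],0],[-1,[0,0.04,0],0],[-1,[0,0.04,0],0],[-1,[0,0.04,0],0],[-1,[0,0.04,0],0],[-1,[0,0,0],0]]}}

```text
time_s: 22.55
tool_pos: [0.5716, 0.0002, 0.0651]
tool_rot: [-0.0, 0.776, 0.631, -0.0]
contact_force: [-2.7, 1.5, -2.8]
width: 0.0232
grasp_force: 30.0
```

```bash
python3 nose.py|head -1
```

```text
t 22.6 tcp [-19.6  49.9] 0.0651 F [-1.4  1.1 -3.7]
```

Left is now at -19.6 mm with light force. Back to the right side to measure.

{"op": "apply_moves", "data": {"deltas": [[-1,[0,-0.6,0],0],[-1,[0,-0.63,0],0],[-1,[-0.1,0,0],0],[-1,[-0.5,0,0],0],[-1,[-0.7,0,0],0],[-1,[-0.5,0,0],0],[-1,[-0.1,0,0],0],[-1,[0,0.35,0],0],[-1,[0,0.4,0],0],[-1,[0,0.2,0],0]]}}

```text
time_s: 23.6
tool_pos: [0.5427, -0.0902, 0.0658]
tool_rot: [0.002, 0.776, 0.631, 0.002]
contact_force: [-0.2, 0.1, -2.2]
width: 0.0233
grasp_force: 30.0
```

{"op": "apply_moves", "data": {"deltas": [[-1,[0,0,0],0],[-1,[0,0,0],0]]}}

```text
time_s: 23.8
tool_pos: [0.5383, -0.0898, 0.0651]
tool_rot: [-0.0, 0.776, 0.631, -0.0]
contact_force: [-0.1, 0.2, -2.6]
width: 0.0235
grasp_force: 30.0
```

```bash
python3 nose.py
```

```text
t 23.85 tcp [-34.9 -45. ] 0.0651 F [-1.   0.2 -2.5]
nose out(z30) 26.07 yaw(+ = left ahead -> neg) -0.0014 n 94 yrange -29.8 29.8
```

{"op": "apply_moves", "data": {"deltas": [[-1,[0,0.12,0],0],[-1,[0,0.1,0],0],[-1,[0,0.04,0],0],[-1,[0,0.04,0],0],[-1,[0,0.04,0],0],[-1,[0,0.03,0],0],[-1,[0,0,0],0]]}}

```text
time_s: 24.55
tool_pos: [0.5567, -0.0943, 0.065]
tool_rot: [-0.0, 0.776, 0.63, -0.0]
contact_force: [-2.2, -0.4, -2.2]
width: 0.0234
grasp_force: 30.0
```

```bash
python3 nose.py
```

```text
t 24.6 tcp [-15.3 -45.7] 0.0651 F [-2.  -1.2 -3.5]
nose out(z30) 29.21 yaw(+ = left ahead -> neg) 0.0225 n 96 yrange -27.9 31.4
```

{"op": "apply_moves", "data": {"deltas": [[-1,[0,-0.63,0],0],[-1,[0,-0.65,0],0],[-1,[0.1,0,0],0],[-1,[0.5,0,0],0],[-1,[0.7,0,0],0],[-1,[0.5,0,0],0],[-1,[0.1,0,0],0],[-1,[0,0.35,0],0],[-1,[0,0.4,0],0],[-1,[0,0.2,0],0]]}}

```text
time_s: 25.6
tool_pos: [0.5638, 0.001, 0.0658]
tool_rot: [0.002, 0.777, 0.63, 0.002]
contact_force: [-0.2, 0.5, -2.2]
width: 0.023
grasp_force: 30.0
```

{"op": "apply_moves", "data": {"deltas": [[-1,[0,0.12,0],0],[-1,[0,0.08,0],0],[-1,[0,0.04,0],0],[-1,[0,0.04,0],0],[-1,[0,0.04,0],0],[-1,[0,0,0],0]]}}

```text
time_s: 26.2
tool_pos: [0.574, -0.0006, 0.065]
tool_rot: [-0.001, 0.776, 0.631, -0.001]
contact_force: [-3.7, 0.5, -0.3]
width: 0.0234
grasp_force: 30.0
```

```bash
python3 nose.py | head -1
```

```text
t 26.25 tcp [-17.4  49.6] 0.065 F [-3.3  2.1 -0.3]
```

{"op": "apply_moves", "data": {"deltas": [[-1,[0,0.04,0],0],[-1,[0,0.04,0],0],[-1,[0,0,0],0]]}}

```text
time_s: 26.55
tool_pos: [0.5808, -0.0017, 0.0652]
tool_rot: [0.0, 0.776, 0.631, 0.001]
contact_force: [-2.6, 0.8, -2.5]
width: 0.0231
grasp_force: 30.0
```

```bash
python3 nose.py | head -1
```

```text
t 26.6 tcp [-10.5  49.9] 0.0653 F [-2.3  1.2 -2.8]
```

{"op": "apply_moves", "data": {"deltas": [[-1,[0,-0.65,0],0],[-1,[0,-0.7,0],0],[-1,[-0.1,0,0],0],[-1,[-0.5,0,0],0],[-1,[-0.7,0,0],0],[-1,[-0.5,0,0],0],[-1,[-0.1,0,0],0],[-1,[0,0.4,0],0],[-1,[0,0.4,0],0],[-1,[0,0.2,0],0]]}}

```text
time_s: 27.6
tool_pos: [0.5476, -0.0913, 0.0659]
tool_rot: [0.002, 0.776, 0.631, 0.002]
contact_force: [-0.3, -0.3, -2.4]
width: 0.0234
grasp_force: 30.0
```

{"op": "apply_moves", "data": {"deltas": [[-1,[0,0,0],0],[-1,[0,0,0],0]]}}

```text
time_s: 27.8
tool_pos: [0.5436, -0.0907, 0.0653]
tool_rot: [0.0, 0.776, 0.631, 0.0]
contact_force: [-0.5, -0.1, -2.8]
width: 0.0232
grasp_force: 30.0
```

```bash
python3 nose.py
```

```text
t 27.85 tcp [-29.7 -44.9] 0.0653 F [-0.2 -0.  -2. ]
nose out(z30) 34.2 yaw(+ = left ahead -> neg) -0.0208 n 93 yrange -31.2 28.3
```

{"op": "apply_moves", "data": {"deltas": [[-1,[0,0,-0.4],0],[-1,[0,0,-0.8],0],[-1,[0,0,-0.9],0],[-1,[0,0.2,-0.8],0],[-1,[-0.3,0.5,-0.5],0],[-1,[-0.4,0.7,0],0],[-1,[-0.2,0.5,0],0],[-1,[0,0.2,0],0],[-1,[0,0,0],0],[-1,[0,0,0],0]]}}

```text
time_s: 28.85
tool_pos: [0.6355, -0.1558, 0.2346]
tool_rot: [-0.001, 0.776, 0.631, -0.001]
contact_force: [-0.7, -0.4, -2.3]
width: 0.0234
grasp_force: 30.0
```

```bash
python3 nose.py; python3 - <<'E'
from h import *
w=read_camera("wrist"); np.save("w6.npy",w,allow_pickle=True); print(mpos(w["eye"]))
b=cv2.cvtColor(w["img"],cv2.COLOR_RGB2BGR)
cv2.imwrite("pics/w6v.png",cv2.resize(b[0:240,120:400],None,fx=2.5,fy=2.5,interpolation=cv2.INTER_CUBIC))
E
```

```text
t 28.9 tcp [ 74.1 -90. ] 0.2348 F [ 0.2 -0.3 -2.8]
nose out(z30) 34.18 yaw(+ = left ahead -> neg) -0.0255 n 55 yrange -30.8 27.6
[ 75.  -15.6]
```

View pics/w6v.png

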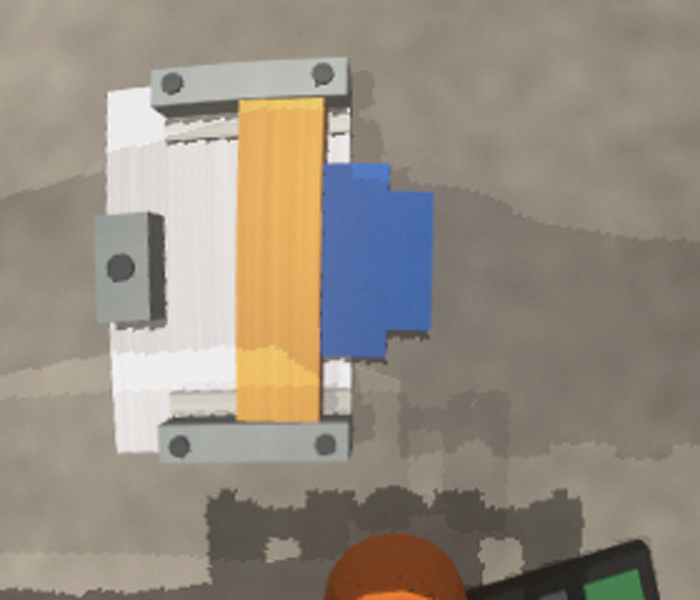

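The view shows the nose tip at crop column ~433 and the cheek fronts at column ~350, with the core slightly left-end ahead. I refit the mould in this picture so I can measure the overhang relative to the mouth.

```bash
python3 - <<'E'
from h import *
from scipy.optimize import least_squares
c=np.load("w6.npy",allow_pickle=True).item(); W=lambda x,y:np.array([120+x/2.5,y/2.5])
obs=[((151,70),(-30,88,36)),((349,57),(55,88,36)),((160,462),(-30,-88,36)),((351,461),(55,-88,36)),((121,268),(-43.5,0,36)),((107,92),(-60,88,10)),((118,453),(-60,-88,10))]
def Tm(p,m):
    a=p[2]; m=np.array(m)/1000; return np.array([p[0]+np.cos(a)*m[0]-np.sin(a)*m[1],p[1]+np.sin(a)*m[0]+np.cos(a)*m[1],m[2]])
f=lambda p:np.concatenate([proj(c,Tm(p,m),True)-W(*o) for o,m in obs])
r=least_squares(f,[.58,-.053,-.2]); p=r.x; print(p,np.degrees(p[2]),r.fun.reshape(-1,2).round(1).tolist())
def M(P): d=P[:2]-p[:2]; a=p[2]; return np.round([1e3*(np.cos(a)*d[0]+np.sin(a)*d[1]),1e3*(-np.sin(a)*d[0]+np.cos(a)*d[1])],1)
for z in (.028,.032,.036):
    for q in ((434,193),(432,332),(433,262),(349,57),(351,461),(237,100),(237,420),(237,260),(324,100),(320,420),(322,260)): print(z,q,M(onz(c,*W(*q),z,True)))
E
```

```text
[ 0.58106159 -0.05305702 -0.20269609] -11.613630618062897 [[0.1, -0.3], [-0.4, -0.4], [0.3, 0.9], [-0.1, 0.4], [0.4, -0.3], [-0.2, -0.7], [-0.4, 0.4]]
0.028 (434, 193) [91.  28.1]
0.028 (432, 332) [ 90.2 -32.4]
0.028 (433, 262) [90.5 -2.1]
0.028 (349, 57) [55.  89.9]
0.028 (351, 461) [ 54.6 -89.2]
0.028 (237, 100) [ 6.6 72.2]
0.028 (237, 420) [  4.2 -70.2]
0.028 (237, 260) [6.3 0.4]
0.028 (324, 100) [44.3 70.2]
0.028 (320, 420) [ 41.3 -70.7]
0.028 (322, 260) [43.2 -0.8]
0.032 (434, 193) [90.8 27.6]
0.032 (432, 332) [ 90.  -32.2]
0.032 (433, 262) [90.3 -2.2]
0.032 (349, 57) [55.2 88.7]
0.032 (351, 461) [ 54.9 -88.4]
0.032 (237, 100) [ 7.3 71.2]
0.032 (237, 420) [  5.  -69.6]
0.032 (237, 260) [7.1 0.2]
0.032 (324, 100) [44.7 69.2]
0.032 (320, 420) [ 41.7 -70.1]
0.032 (322, 260) [43.6 -1. ]
0.036 (434, 193) [90.6 27.1]
0.036 (432, 332) [ 89.8 -32. ]
0.036 (433, 262) [90.2 -2.4]
0.036 (349, 57) [55.4 87.5]
0.036 (351, 461) [ 55.1 -87.6]
0.036 (237, 100) [ 8.1 70.2]
0.036 (237, 420) [  5.8 -68.9]
0.036 (237, 260) [7.9 0.1]
0.036 (324, 100) [45.  68.3]
0.036 (320, 420) [ 42.1 -69.5]
0.036 (322, 260) [43.9 -1.2]
```

```bash
python3 - <<'E'
from h import *
from scipy.optimize import least_squares
c=np.load("w6.npy",allow_pickle=True).item(); I=c["img"].astype(float)
def edge(r,a,b):   # subpixel column of the strongest step in row r, cols a..b, by 50% crossing
    best=None
    L=I[r,a:b]; lo=L[:3].mean(0); hi=L[-3:].mean(0); t=(L-lo)@(hi-lo)/((hi-lo)@(hi-lo))
    k=np.nonzero(t<.5)[0].max(); return a+k+(.5-t[k])/(t[k+1]-t[k]), np.linalg.norm(hi-lo)
nose=[(r,)+edge(r,285,300) for r in range(80,131,2)]
print("nose",[round(x[1],2) for x in nose])
L=[(r,)+edge(r,252,267) for r in range(26,37)]; Rr=[(r,)+edge(r,252,268) for r in range(171,183)]
print("L",[(x[0],round(x[1],2),round(x[2])) for x in L]); print("R",[(x[0],round(x[1],2),round(x[2])) for x in Rr])
p=np.load("mould.npy")
for z in (.028,.034): 
    N=np.array([mpos(onz(c,x[1],x[0],z,True)) for x in nose]); k=np.polyfit(N[:,1],N[:,0],1); print("nose",z,k,"mean",N[:,1].min(),N[:,1].max())
for n,S in (("L",L),("R",Rr)): print(n,[mpos(onz(c,x[1],x[0],.036,True)).tolist() for x in S])
E
```

```text
nose [np.float64(292.9), np.float64(292.94), np.float64(293.01), np.float64(292.78), np.float64(292.8), np.float64(292.83), np.float64(292.65), np.float64(292.72), np.float64(292.71), np.float64(292.57), np.float64(292.55), np.float64(292.58), np.float64(292.44), np.float64(292.38), np.float64(292.41), np.float64(292.42), np.float64(292.25), np.float64(292.27), np.float64(292.29), np.float64(292.06), np.float64(292.1), np.float64(292.1), np.float64(291.96), np.float64(291.86), np.float64(291.85), np.float64(291.87)]
L [(26, np.float64(258.08), 69), (27, np.float64(258.23), 34), (28, np.float64(258.34), 47), (29, np.float64(258.54), 29), (30, np.float64(258.52), 28), (31, np.float64(258.37), 49), (32, np.float64(258.17), 89), (33, np.float64(258.03), 115), (34, np.float64(258.01), 118), (35, np.float64(257.9), 117), (36, np.float64(257.91), 116)]
R [(171, np.float64(258.48), 82), (172, np.float64(258.47), 82), (173, np.float64(258.52), 71), (174, np.float64(258.77), 34), (175, np.float64(261.13), 13), (176, np.float64(261.93), 40), (177, np.float64(261.06), 59), (178, np.float64(260.95), 49), (179, np.float64(260.88), 52), (180, np.float64(260.63), 51), (181, np.float64(258.61), 16), (182, np.float64(258.29), 42)]
nose 0.028 [2.17748308e-02 8.98832864e+01] mean -29.7 24.6
nose 0.034 [2.24093770e-02 8.96438602e+01] mean -29.5 23.9
L [[53.9, 83.5], [54.1, 82.4], [54.2, 81.2], [54.4, 80.1], [54.4, 78.9], [54.2, 77.8], [54.0, 76.7], [53.9, 75.5], [53.9, 74.4], [53.8, 73.3], [53.8, 72.1]]
R [[53.4, -73.2], [53.4, -74.3], [53.4, -75.4], [53.6, -76.5], [56.2, -77.6], [57.0, -78.7], [56.1, -79.8], [55.9, -80.9], [55.8, -82.0], [55.6, -83.1], [53.4, -84.1], [53.0, -85.2]]
```

The overhang comes out at about 35.3 ± 0.5 mm, on the upper limit. I'll nudge the core back about 2.5 mm by pressing the mallet gently on the nose tip.

{"op": "apply_moves", "data": {"deltas": [[-1,[0.2,0.3,0],0],[-1,[0.5,0.4,0],0],[-1,[0.6,0.26,0],0],[-1,[0.5,0,0],0],[-1,[0.2,0,0.4],0],[-1,[0,0,0.8],0],[-1,[0,0,0.9],0],[-1,[0,0,0.8],0],[-1,[0,0,0.4],0],[-1,[0,0,0.07],0]]}}

```text
time_s: 29.95
tool_pos: [0.701, -0.0678, 0.0634]
tool_rot: [-0.003, 0.776, 0.631, -0.003]
contact_force: [-1.1, -0.0, -3.1]
width: 0.0233
grasp_force: 30.0
```

{"op": "apply_moves", "data": {"deltas": [[-1,[0,0,0],0],[-1,[0,0,0],0]]}}

```text
time_s: 30.15
tool_pos: [0.7057, -0.0687, 0.0688]
tool_rot: [0.001, 0.776, 0.631, 0.001]
contact_force: [-0.4, -0.1, -2.0]
width: 0.0233
grasp_force: 30.0
```

```bash
python3 - <<'E'
from h import *
s=read_state(); print(mpos(),s["tool_pos"],s["contact_force"].round(1),todelta(s["tool_pos"])[1])
E
```

```text
[125.3   9.4] [ 0.70565165 -0.06870101  0.0688373 ] [-0.4 -0.1 -2. ] -11.82
```

{"op": "apply_moves", "data": {"deltas": [[-1,[0,-0.08,0.07],0],[-1,[0,-0.1,0],0],[-1,[0,-0.06,0],0],[-1,[0,-0.04,0],0],[-1,[0,-0.03,0],0],[-1,[0,0,0],0]]}}

```text
time_s: 30.75
tool_pos: [0.689, -0.0654, 0.0634]
tool_rot: [-0.0, 0.776, 0.631, 0.0]
contact_force: [-0.5, -0.2, -2.2]
width: 0.0231
grasp_force: 30.0
```

```bash
python3 - <<'E'
from h import *
s=read_state(); print(mpos(),s["tool_pos"],s["contact_force"].round(1))
E
```

```text
[108.4   9.3] [ 0.68904554 -0.06544339  0.06340773] [-0.5 -0.2 -2.2]
```

{"op": "apply_moves", "data": {"deltas": [[-1,[0,-0.02,-0.02],0],[-1,[0,-0.02,0],0],[-1,[0,-0.01,0],0],[-1,[0,0,0],0]]}}

```text
time_s: 31.15
tool_pos: [0.6878, -0.0652, 0.0646]
tool_rot: [0.001, 0.776, 0.63, 0.001]
contact_force: [2.7, -1.0, -3.4]
width: 0.0228
grasp_force: 30.0
```

```bash
python3 - <<'E'
from h import *
s=read_state(); print(mpos(),s["tool_pos"],s["contact_force"].round(1))
E
```

```text
[107.1   9.3] [ 0.68783216 -0.06516644  0.0646425 ] [ 2.7 -1.  -3.4]
```

{"op": "apply_moves", "data": {"deltas": [[-1,[0,-0.02,0],0],[-1,[0,0,0],0]]}}

```text
time_s: 31.35
tool_pos: [0.6863, -0.0648, 0.0646]
tool_rot: [0.0, 0.776, 0.631, 0.001]
contact_force: [3.2, 0.2, -3.3]
width: 0.0231
grasp_force: 30.0
```

```bash
python3 - <<'E'
from h import *
s=read_state(); print(mpos(),s["tool_pos"],s["contact_force"].round(1))
E
```

```text
[105.6   9.4] [ 0.68630523 -0.06478978  0.06458267] [ 3.2  0.2 -3.3]
```

{"op": "apply_moves", "data": {"deltas": [[-1,[0,-0.02,0],0],[-1,[0,0,0],0],[-1,[0,0.15,0],0],[-1,[0,0.15,-0.3],0],[-1,[0,0,-0.8],0],[-1,[0,0,-0.9],0],[-1,[-0.2,0,-0.9],0],[-1,[-0.6,-0.2,-0.5],0],[-1,[-0.7,-0.4,0],0],[-1,[-0.5,-0.3,0],0]]}}

```text
time_s: 32.35
tool_pos: [0.6323, -0.159, 0.235]
tool_rot: [-0.0, 0.777, 0.63, -0.002]
contact_force: [0.2, -0.7, -3.0]
width: 0.0234
grasp_force: 30.0
```

{"op": "apply_moves", "data": {"deltas": [[-1,[0,0,0],0],[-1,[0,0,0],0],[-1,[0,0,0],0]]}}

```text
time_s: 32.65
tool_pos: [0.6351, -0.1546, 0.2338]
tool_rot: [-0.001, 0.776, 0.631, 0.0]
contact_force: [0.2, -0.0, -2.7]
width: 0.0231
grasp_force: 30.0
```

```bash
cat > meas.py <<'E'
from h import *
c=read_camera("wrist"); np.save("w7.npy",c,allow_pickle=True); I=c["img"].astype(float)
s=read_state(); print(s["time_s"],mpos(),s["tool_pos"])
def edge(r,m,h=8):
    a,b=int(m)-h,int(m)+h; L=I[r,a:b]; lo=L[:3].mean(0); hi=L[-3:].mean(0); t=(L-lo)@(hi-lo)/((hi-lo)@(hi-lo)+1e-9)
    k=np.nonzero(t<.5)[0].max(); return a+k+(.5-t[k])/(t[k+1]-t[k]), np.linalg.norm(hi-lo)
def line(y0,y1,x0,z,n):
    P=[]
    for y in np.arange(y0,y1,1.):
        u,v=proj(c,mworld(x0,y,z),True); r=int(round(v)); e,k=edge(r,u); 
        if k>40: P.append(np.r_[mpos(onz(c,e,r,z,True)),k])
    P=np.array(P)
    if len(P): k=np.polyfit(P[:,1],P[:,0],1); print(n,len(P),"x median",np.median(P[:,0]).round(2),"at0",k[1].round(2),"slope",k[0].round(4))
line(-27,22,87,.030,"nose"); line(73,86,54,.036,"L"); line(-86,-73,54,.036,"R")
cv2.imwrite("pics/w7.png",cv2.cvtColor(c["img"],cv2.COLOR_RGB2BGR)[0:240,120:400].repeat(2,0).repeat(2,1))
E
python3 meas.py
```

```text
32.7 [ 73.7 -88.7] [ 0.63535662 -0.15439095  0.23381335]
nose 49 x median 86.3 at0 86.4 slope 0.0199
L 7 x median 53.9 at0 115.8 slope -0.8081
R 11 x median 55.7 at0 51.2 slope -0.0485
```

View pics/w7.png

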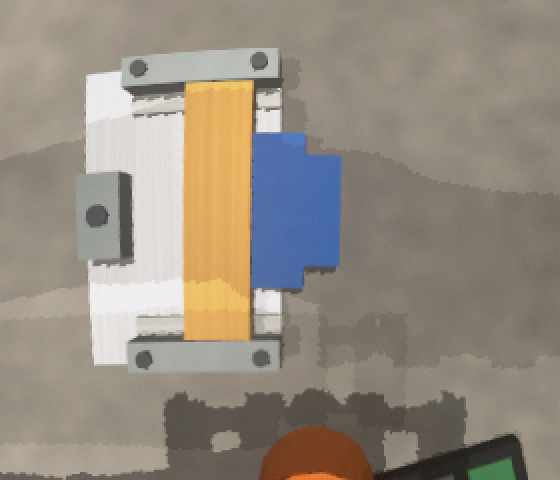

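The view shows the nose tip at column 340 against cheek fronts at 281, an overhang of about 32 mm, which is in range. Now I return the mallet to the pad.

```bash
python3 - <<'E'
from h import *
print(todelta([.498,.305,.0545]))
E
```

```text
(array([ 8.435, -4.548,  3.604]), np.float64(-11.69), array([-8.0e-04,  1.7e-03, -1.0e+00]), array([ 0.6354, -0.1544,  0.2338]))
```

{"op": "apply_moves", "data": {"deltas": [[-1,[0.5,-0.25,0],0],[-1,[0.85,-0.45,0],0],[-1,[0.85,-0.45,0],0],[-1,[0.85,-0.45,0],0],[-1,[0.85,-0.45,0],0],[-1,[0.85,-0.45,0],0],[-1,[0.85,-0.45,0],0],[-1,[0.85,-0.45,0],0],[-1,[0.85,-0.45,0],0],[-1,[0.6,-0.4,0],0]]}}

```text
time_s: 33.7
tool_pos: [0.5061, 0.2795, 0.2342]
tool_rot: [-0.001, 0.774, 0.633, 0.001]
contact_force: [0.8, 0.9, -2.2]
width: 0.0231
grasp_force: 30.0
```

{"op": "apply_moves", "data": {"deltas": [[-1,[0.4,-0.2,0],0],[-1,[0.13,-0.1,0],0],[-1,[0,0,0.4],0],[-1,[0,0,0.7],0],[-1,[0,0,0.8],0],[-1,[0,0,0.7],0],[-1,[0,0,0.4],0],[-1,[0,0,0.2],0],[-1,[0,0,0],0],[-1,[0,0,0],0]]}}

```text
time_s: 34.7
tool_pos: [0.4995, 0.3029, 0.0752]
tool_rot: [0.0, 0.776, 0.63, 0.001]
contact_force: [-0.4, 0.1, -1.9]
width: 0.0234
grasp_force: 30.0
```

```bash
python3 - <<'E'
from h import *
print(todelta([.498,.305,.054]),read_state()["contact_force"].round(1))
c=read_camera("side"); b=cv2.cvtColor(c["img"],cv2.COLOR_RGB2BGR); w=cv2.cvtColor(read_camera("wrist")["img"],cv2.COLOR_RGB2BGR)
A=cv2.resize(b[270:420,220:380],(426,400),interpolation=cv2.INTER_CUBIC); B=cv2.resize(w[90:370,150:410],(371,400)); cv2.imwrite("pics/v8.png",np.hstack([A,B]))
E
```

```text
(array([ 0.035, -0.039,  0.424]), np.float64(-11.85), array([ 1.5e-03,  6.0e-04, -1.0e+00]), array([0.4995, 0.3029, 0.0752])) [-0.4  0.1 -1.9]
```

View pics/v8.png

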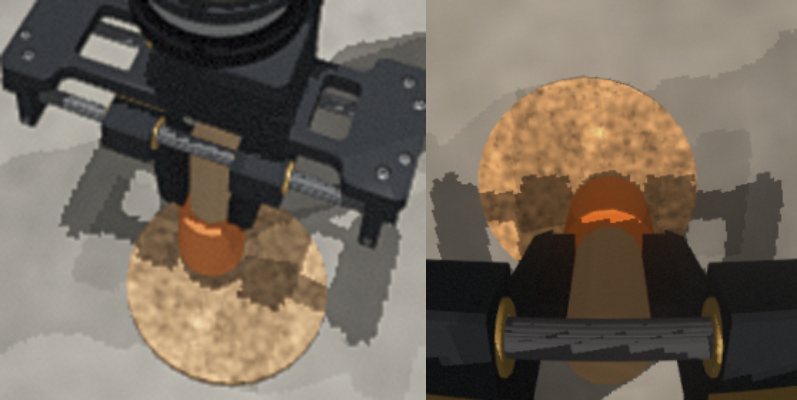

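The mallet is upright above the pad's −y half. I shift it about 8 mm towards the centre and lower it.

{"op": "apply_moves", "data": {"deltas": [[-1,[0.16,-0.1,0],0],[-1,[0,0,0.15],0],[-1,[0,0,0.15],0],[-1,[0,0,0.06],0],[-1,[0,0,0.03],0],[-1,[0,0,0],0],[-1,[0,0,0],0]]}}

```text
time_s: 35.5
tool_pos: [0.4955, 0.3116, 0.0548]
tool_rot: [0.0, 0.776, 0.63, 0.0]
contact_force: [-0.4, 0.3, -2.5]
width: 0.0235
grasp_force: 30.0
```

```bash
python3 - <<'E'
from h import *
s=read_state(); print(s["tool_pos"],s["contact_force"].round(2),s["moment"].round(2))
E
```

```text
[0.49551007 0.31155948 0.05482653] [-0.42  0.35 -2.52] [-0.07  0.06 -0.06]
```

{"op": "apply_moves", "data": {"deltas": [[-1,[0,0,0.02],0],[-1,[0,0,0.01],0],[-1,[0,0,0],0]]}}

```text
time_s: 35.8
tool_pos: [0.4955, 0.3117, 0.0537]
tool_rot: [0.0, 0.776, 0.63, 0.0]
contact_force: [0.3, -0.6, 0.7]
width: 0.0231
grasp_force: 30.0
```

```bash
python3 - <<'E'
from h import *
s=read_state(); print(s["tool_pos"],s["contact_force"].round(2),s["moment"].round(2))
E
```

```text
[0.49554038 0.31174547 0.05366093] [ 0.35 -0.6   0.68] [-0.12  0.15  0.02]
```

The mallet is touching the pad, so I release it and retreat.

{"op": "apply_moves", "data": {"deltas": [[0.2,[0,0,0],0],[0.6,[0,0,0],0],[1,[0,0,0],0],[1,[0,0,0],0],[1,[0,0,0],0],[1,[0,0,0],0],[1,[0,0,0],0],[1,[0,0,0],0],[1,[0,0,0],0],[1,[0,0,0],0]]}}

```text
time_s: 36.8
tool_pos: [0.4954, 0.3117, 0.0533]
tool_rot: [-0.0, 0.776, 0.631, 0.0]
contact_force: [-0.3, -0.5, 0.3]
width: 0.0883
grasp_force: 0.0
```

{"op": "apply_moves", "data": {"deltas": [[1,[0,0,-0.2],0],[1,[0,0,-0.5],0],[1,[0,0,-0.8],0],[1,[0,0,-0.9],0],[1,[0,0,-0.9],0],[1,[0,0,-0.5],0],[1,[0,0,0],0],[1,[0,0,0],0]]}}

```text
time_s: 37.6
tool_pos: [0.4952, 0.3116, 0.2439]
tool_rot: [-0.0, 0.776, 0.631, 0.0]
contact_force: [0.2, 0.5, -0.9]
width: 0.0886
grasp_force: 0.0
```

```bash
python3 - <<'E'
from h import *
s=read_state(); print(s["time_s"],s["width"],s["tool_pos"])
c=read_camera("side"); b=cv2.cvtColor(c["img"],cv2.COLOR_RGB2BGR); d=cv2.cvtColor(read_camera("scene")["img"],cv2.COLOR_RGB2BGR)
cv2.imwrite("pics/v9.png",np.hstack([cv2.resize(b[120:420,140:370],(390,509)),cv2.resize(d[140:320,100:470],(410,200),interpolation=cv2.INTER_AREA).repeat(1,0) if 0 else cv2.copyMakeBorder(cv2.resize(d[140:320,100:470],(410,200)),0,309,0,0,cv2.BORDER_CONSTANT)]))
E
```

```text
37.6 0.08858708618775647 [0.49516675 0.3116479  0.24391638]
```

View pics/v9.png

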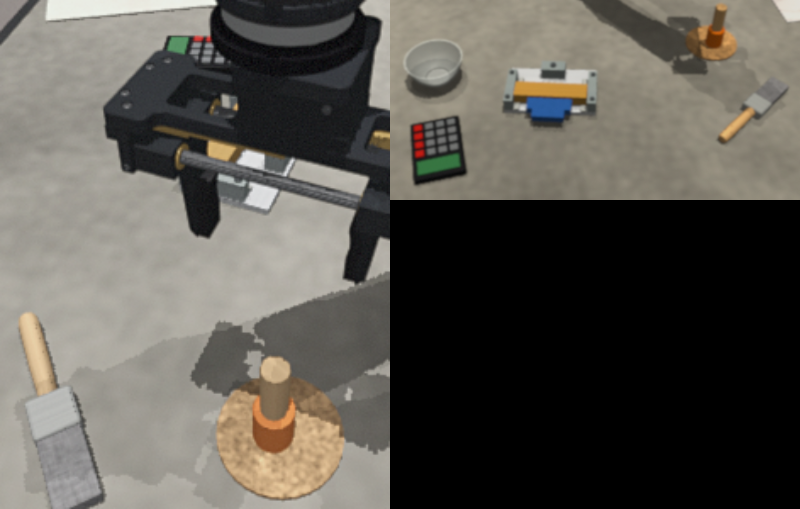

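The mallet stands upright near the pad centre, the core's nose is out, and the bowl, calculator and brush haven't moved. Handing in.

```bash
python3 -c "
from rig import order
print(order.close_job())"
```

```text
the job is handed in; nothing more can be done
None
```

The job is handed in: the core's nose measures about 32 mm past the mouth and the mallet stands upright on its pad, with the bowl, calculator and brush left alone; the last left tap took the nose to about 35 mm, so I pressed it back about 3 mm with the mallet on the nose tip.

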